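Close a mitred picture frame in the air press with its spring-centred valve lever

TASK

The two mitred halves of a small picture frame lie a little apart between the V-jaws of the air-driven frame press. Push the valve lever with the red ball well over towards the frame and hold it there until the slow-moving jaw has driven both mitre joints shut and the frame home against the fixed jaw, then let the lever come back to its centre, so that the frame stays clamped. Work by the lever alone: keep off the frame and the moving jaw, and leave the other things on the bench where they are.

Things in the scene. Friction and masses are not known exactly. Their poses are not given: they have to be found in the camera images.
- press: Frame press fixed to the bench: grey bed 280 x 480 mm, top 22 mm up. Origin on the bench under the bed's middle; z up, y = the way the jaw closes (air cylinder to fixed V-jaw), x across the bed, away from the valve. Fixed V's bottom at y 188 mm. Cylinder (54 mm square, 74 mm high) at x 0, y -219 to -121; regulator 126 mm tall at x 105, y -195. The shut frame centres on x 0, y 75 mm.
- lever (a joint): Angle of the valve lever from its centre, rad: positive leant towards the frame (press's +y), which closes the jaw; negative opens it. Stops at +-0.45. A spring returns it to 0; the centre leans 0.05 back with the jaw fully back, 0.05 forward with the frame shut. About 12 N at the ball holds it at 0.38; the jaw then creeps at 3 to 7 mm/s (5 s or so), slower when less far over; let go, it stays.
- knob (a point): Centre of the red ball, 36 mm across, atop the lever, a steel rod 11 mm thick. The pivot is 80 mm above the bench, 115 mm below the ball's centre, which is thus 195 mm up when upright and moves 43 mm along the press's y and 8 mm down at 0.38 rad. Nothing else stands higher than 95 mm within 90 mm of it.
- ram (a joint): How far the air cylinder has driven the moving jaw out, m: 0 fully back, 0.030 fully out. With the frame shut between the jaws it stands at about 0.024 (0.0225 to 0.0245) and can go no further.
- jaw: The moving V-jaw: an aluminium V on a dark green block 104 mm wide, up to 64 mm above the bench, driven by the cylinder. Origin at bench height below the bottom of its V; axes as the press's.
- far_half: The half of the frame in the fixed jaw: an L of pale stepped moulding 24 mm wide and 20 mm high, its two legs 160 mm long on the outside, lying flat on the bed. Origin on its underside at the centre of the whole square frame of which it is half; its corner lies 113 mm from there along its own +y, its mitred ends on its x axis.
- near_half: The other half, the same L in front of the moving jaw. Origin on its underside at the centre of the whole frame of which it is half (so the two origins meet when the frame is shut); its corner lies 113 mm from there along its own -y.
- far_front (a point): Middle of the far half's mitred end on the valve's side of the press.
- near_front (a point): Middle of the near half's mitred end on the valve's side; it meets far_front when that joint is shut.
- far_back (a point): Middle of the far half's mitred end on the side away from the valve.
- near_back (a point): Middle of the near half's mitred end on the side away from the valve; it meets far_back when that joint is shut.
- glue_bottle: Bystander standing on the press's bed behind the cylinder: bottle 48 mm across, 115 mm tall, orange cap. Origin under its middle.
- red_can: Bystander on the bench: red can 100 mm across, 108 mm tall. Origin under its middle.
- spatula: Bystander lying on the bench: red-handled spatula 280 mm long. Origin on the bench below its middle.
- valve (a point): Middle of the valve's top, straight below the lever's pivot line: a dark block 40 mm (press's x) by 106 mm (press's y) on the bed at x -98, y -112 mm of the press, its top 76 mm above the bench. The lever's pivot lies 4 mm above this point; a black rubber boot round it reaches 91 mm.

How it is judged:
On the way, in this order (a step that is already met when the one before it is completed fails the run):
1. the lever is pushed well over towards the frame (beyond 0.25 rad) and held for half a second (value of joint lever above 0.25 rad), for 0.5 s.
2. the jaw has driven both mitre joints shut, with the frame between the jaws (distance between near_front and far_front below 0.003 m and distance between near_back and far_back below 0.003 m and value of joint ram above 0.0195 m), for 0.2 s.
At the end, for the whole second after the job is handed in: Both mitre joints of the frame are shut (ends within 3 mm of meeting), the frame lies flat on the bed within 4 mm of its place in the fixed jaw, the moving jaw stands against it (ram at 19.5 mm or more), the lever is back at its centre (within 0.08 rad) and all is at rest (all of step 2 and y of far_half in the frame of press above 0.071 m and z of each of far_half, near_half in the frame of press below 0.026 m and value of joint lever between -0.08 and 0.08 rad and linear speed of each of near_half, far_half below 0.01 m/s); the robot touches nothing.
It fails at once if the robot handles the frame or the moving jaw (contact force between any of the arm, the fingers and near_half above 1 N or contact force between any of the arm, the fingers and far_half above 1 N or contact force between any of the arm, the fingers and jaw above 1 N).
It fails at once if a bystander is shifted by more than 30 mm (distance of any of glue_bottle, red_can, spatula from where it was at the start of the episode above 0.03 m).
It also fails if it takes over 42 s, if anything falls off the work surface, if the arm or the gripper's body presses on something with over 40 N, if the wrist force passes 120 N, or if a joint passes its speed limit or range.

ROBOT

A 6-joint arm with a two-finger parallel gripper is mounted at the origin on the work surface. World frame = base frame: x ahead of the robot, y to its left, z up, the work surface at z = 0. Lengths are in m, angles in rad, forces in N, time in s.
With the tool pointing down it reaches from about 0.4 to 0.825 m from the base axis. Payload 7 kg.
Tool frame: the origin (TCP) lies midway between the tips of the shut fingers; the grasp point (between the pads) lies 19 mm behind it (bot.grip_depth is the z of the grasp point in the tool frame, in m); z points along the fingers, y is the line along which they close (so a half turn about z gives the same grasp; the last joint's range is limited). The gripper opens to 88 mm and grips with 3 to 60 N. Pads are 19 mm wide; open, the fingers measure 130 mm over their backs; the gripper's body (78 mm by 193 mm) begins 47 mm behind the grasp point.
Start: joints at [0.288, 0.359, 0.012, 0, -1.224, -0.288], TCP at [0.675, -0, 0.227] pointing down, gripper open.
Joint ranges: [-3.07, 3.07], [-1.43, 2.12], [-1.02, 1.25], [-3.03, 1.67], [-3.05, -0], [-3.03, 3.03]. Speed limits (rad/s): [2.39, 2.39, 3.01, 3.14, 3.14, 3.14].

INTERFACE

Orientations are given as a rotation vector (axis times angle).
In Python, from rig import bot, grab_frame, camera_info gives the robot as it stands.
- The arm moves only by the shell command python3 -m crank 'ROWS' [FORCE]. ROWS is JSON, a list of rows, each a list of 3 entries, a list of its own where there are three numbers: the shift along the tool's x, y, z in cm, then the turn, a rotation vector about the tool's x, y, z in rad, then the closure, from 0 (fully open) to 1 (shut). In form: [[[tx, ty, tz], [wx, wy, wz], gripper], ...]. A call has 1 to 12 rows; each row is the pose to reach, as a shift and turn from the pose commanded when the call began, along the tool's axes at that moment; what a row does not reach only later rows make up. A row lasts 1/10 s, in which the tool goes at most 50 mm and 8.59 degrees, less where a joint would pass 70% of its speed; a pose out of reach is approached as far as the arm can. A call with a gripper value outside its range is refused whole. The fingers move at their own pace and stop on an object; FORCE is the grip in N (left out, the last holds). Time passes only in rows, so rows that repeat a pose let the fingers close. It gives the time, the measured TCP pose, the force, the opening and the grip force at its end, in the units of the state.
- bot.read_state(): the state, without advancing time (a new reading comes with each control period).
- grab_frame(name): name is "scene" or "side" or "wrist"; returns the picture (384x512x3 uint8, red, green, blue); there is no depth.
- camera_info(name): a dict with "camera_matrix" (3x3 intrinsics, pixels), "world_from_camera" (4x4, takes a point from camera to world coordinates); the wrist camera has in their place "hand_eye" (4x4, takes a point from camera to tool coordinates, whose origin is the TCP and whose axes are the flange's). Camera axes: x right, y down, z forward; pixel columns grow to the right and rows downward; lengths in m; the calibration is good to about 2 mm. A picture is of the moment at which its call begins: read the wrist's pose just before it. camera_info takes no time and is no camera call.
- bot.hand_in(): hands the job in; it is judged then, once.
The state is a dict: "clock": time; "joint_positions": joint angles; "joint_vel": joint speeds; "joint_torque": joint torques, N m; "tcp_pos": TCP position; "eef_rot": TCP orientation; "force": force on the tool from outside, world axes, zero at the start; "ft_torque": the same for the moment, N m; "gripper_width": opening from 0.0 (shut) to 1.0 (fully open); "grasp_force": force on a finger pad.
Only numpy, scipy, OpenCV 4.12 (cv2) and the standard library are available. Lean on these libraries where they do the work, as an engineer would, in place of code of your own. Each camera call takes 0.05 s, during which the arm holds its last target. There are 200 camera calls.

## Working session

There is one attempt and no reset: what is moved stays moved. The work goes in short steps, Python scripts to look and compute and a shell command to move; the robot and the scene stay as the last step left them, time stands still between calls to the robot, and variables do not carry over. Pictures are saved under pics/ and viewed, at most 10 in all, crops included, and the job is handed in when it is done.

```bash
mkdir -p pics; python3 - <<'E'
from rig import bot, grab_frame, camera_info
import cv2, numpy as np
s=bot.read_state(); print({k:np.round(s[k],3).tolist() for k in('clock','tcp_pos','eef_rot','force')})
for n in('scene','side'):
    im=grab_frame(n); cv2.imwrite(f'pics/{n}0.png',im[:,:,::-1])
    c=camera_info(n); np.savez(f'{n}.npz',im=im); print(n,np.round(c['camera_matrix'],1).tolist(),np.round(c['world_from_camera'],3).tolist())
E
```

```text
{'clock': 0.0, 'tcp_pos': [0.675, -0.0, 0.226], 'eef_rot': [2.22, -2.221, -0.002], 'force': [0.269, -0.57, -0.641]}
scene [[475.6, 0.0, 251.2], [0.0, 475.6, 187.2], [0.0, 0.0, 1.0]] [[0.09, 0.705, -0.704, 1.767], [0.996, -0.054, 0.073, -0.118], [0.013, -0.708, -0.707, 1.292], [0.0, 0.0, 0.0, 1.0]]
side [[441.0, 0.0, 263.6], [0.0, 441.0, 189.3], [0.0, 0.0, 1.0]] [[-0.978, -0.15, 0.147, 0.402], [-0.21, 0.696, -0.687, 0.992], [0.001, -0.703, -0.712, 1.201], [0.0, 0.0, 0.0, 1.0]]
```

View pics/scene0.png

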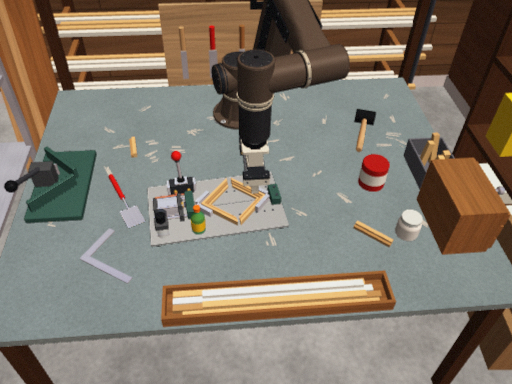

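View pics/side0.png

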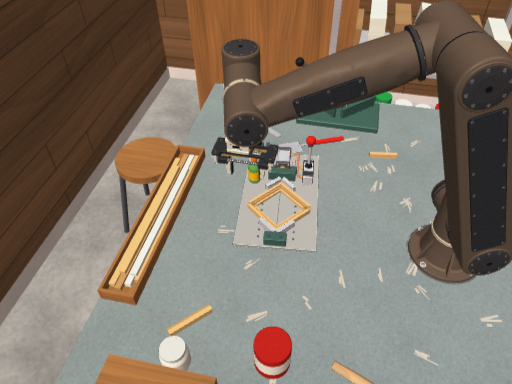

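The scene view shows the red ball at about (176,156), with the press bed running right from (148,190) to (285,225). The side view shows the ball at about (311,141) and the bed at x 235–320, y 155–248. Next I triangulate the ball and get the press yaw from the bed corners.

```bash
cat > h.py <<'E'
import numpy as np, cv2
from rig import camera_info
def ray(n,p):
    c=camera_info(n);T=np.array(c['world_from_camera']);d=np.linalg.inv(c['camera_matrix'])@[p[0],p[1],1]
    d=T[:3,:3]@d; return T[:3,3],d/np.linalg.norm(d)
def plane(n,p,z):
    o,d=ray(n,p); return o+d*(z-o[2])/d[2]
def tri(a,b):
    A=0;r=0
    for o,d in(a,b):
        P=np.eye(3)-np.outer(d,d);A=A+P;r=r+P@o
    return np.linalg.solve(A,r)
def red(im,c,r=14):
    x,y=c;w=im[y-r:y+r,x-r:x+r].astype(int)
    m=(w[...,0]>110)&(w[...,1]<60)&(w[...,2]<60)
    n,l,s,ce=cv2.connectedComponentsWithStats(m.astype(np.uint8))
    i=min(range(1,n),key=lambda i:np.hypot(*(ce[i]-r))-s[i,4]/10); print(s[i])
    return s[i,0]+s[i,2]/2-.5+x-r,s[i,1]+s[i,3]/2-.5+y-r
E
python3 - <<'E'
from h import *
S=np.load('scene.npz')['im'];D=np.load('side.npz')['im']
a=red(S,(176,156));b=red(D,(311,141),10);print(a,b)
print('ball',tri(ray('scene',a),ray('side',b)),plane('scene',a,.195),plane('side',b,.195))
for n,im,box in(('scene',S,(135,165,295,250)),('side',D,(225,145,330,258))):
    w=im[box[1]:box[3],box[0]:box[2]].astype(int)
    m=((w.max(2)-w.min(2)<16)&(w.min(2)>105)).astype(np.uint8)
    m=cv2.morphologyEx(m,cv2.MORPH_OPEN,np.ones((3,3)))
    k,l,s,c=cv2.connectedComponentsWithStats(m);i=1+s[1:,4].argmax()
    pts=np.argwhere(l==i)[:,::-1]+box[:2]
    W=np.array([plane(n,p,.022)[:2] for p in pts],np.float32)
    print(n,len(W),cv2.minAreaRect(W))
E
```

```text
[ 9  9 10  9 67]
[ 5  5 15  9 87]
(np.float64(175.5), np.float64(155.0)) (np.float64(313.0), np.float64(140.0))
ball [ 0.49038708 -0.25561866  0.19450055] [ 0.49591318 -0.25304579  0.195     ] [ 0.48858741 -0.26038217  0.195     ]Traceback (most recent call last):
  File "<stdin>", line 11, in <module>
  File "h.py", line 7, in plane
    o,d=ray(n,p); return o+d*(z-o[2])/d[2]
        ~~~^^^^^
  File "h.py", line 4, in ray
    c=camera_info(n);T=np.array(c['world_from_camera']);d=np.linalg.inv(c['camera_matrix'])@[p[0],p[1],1]
ValueError: time passes only in moves, steps and waits
```

```bash
sed -i 's/^def ray/import functools\ncamera_info=functools.lru_cache(camera_info)\ndef ray/' h.py
python3 - <<'E'
from h import *
S=np.load('scene.npz')['im'];D=np.load('side.npz')['im']
a=(175.5,155.);b=(310.3,140.)
print('ball',tri(ray('scene',a),ray('side',b)),plane('scene',a,.195),plane('side',b,.195))
for n,im,box in(('scene',S,(135,165,295,250)),('side',D,(225,145,330,258))):
    w=im[box[1]:box[3],box[0]:box[2]].astype(int)
    m=((w.max(2)-w.min(2)<16)&(w.min(2)>105)).astype(np.uint8)
    m=cv2.morphologyEx(m,cv2.MORPH_OPEN,np.ones((3,3)))
    k,l,s,c=cv2.connectedComponentsWithStats(m);i=1+s[1:,4].argmax()
    pts=np.argwhere(l==i)[:,::-1]+box[:2]
    W=np.array([plane(n,p,.022)[:2] for p in pts],np.float32)
    print(n,len(W),cv2.minAreaRect(W))
E
```

```text
ball [ 0.4982238  -0.2532816   0.19801894] [ 0.49591318 -0.25304579  0.195     ] [ 0.49809699 -0.25833027  0.195     ]
scene 9335 ((0.5755236148834229, -0.1343402862548828), (0.6284315586090088, 0.41751301288604736), 85.6667709350586)
side 6970 ((0.5816051959991455, -0.1337645947933197), (0.4250110685825348, 0.5698461532592773), 12.161166191101074)
```

```bash
python3 - <<'E'
from h import *
for n,P in(('scene',[(150,240),(286,227),(148,187)]),('side',[(236,246),(316,249),(320,156)])):
    q=[plane(n,p,.022)[:2] for p in P];print(np.round(q,3).tolist());
    e=q[1]-q[0] if n=='scene' else q[1]-q[2];print(np.degrees(np.arctan2(*e[::-1])),np.linalg.norm(e))
    th=np.arctan2(*e[::-1]);u=np.array([np.cos(th),np.sin(th)])
    c=(q[0]+u*.24+np.array([-u[1],u[0]])*.14) if n=='scene' else (q[1]+q[2])/2+np.array([u[1],-u[0]])*.14
    print('centre',c,'valve',c+np.array([u[1],-u[0]])*-.098-u*.112)
D=np.load('side.npz')['im'];S=np.load('scene.npz')['im']
a=cv2.resize(S[140:250,135:295],None,fx=4,fy=4,interpolation=2);cv2.imwrite('pics/crop1.png',a[:,:,::-1])
E
```

```text
[[0.728, -0.351], [0.707, 0.117], [0.471, -0.373]]
92.52021166182095 0.4686343087626112
centre [ 0.57761211 -0.11718208] valve [ 0.48463174 -0.23338298]
[[0.68, 0.133], [0.418, 0.089], [0.462, -0.38]]
95.3994697087515 0.4711320743498608
centre [ 0.57926595 -0.13205124] valve [ 0.49223989 -0.25277599]
```

View pics/crop1.png

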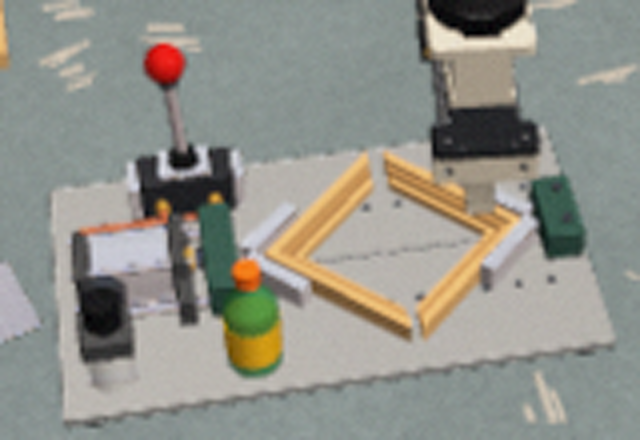

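The crop confirms the picture: ball at crop (165,65), the frame halves slightly apart, the bottle near the jaw, and free space left of the ball. I'll push the ball with the side of the shut fingers (42 mm wide), coming from the −y side, above everything else.

```bash
python3 -m crank '[[[2,1,-4],[0,0,-0.08],1],[[7,4,-4],[0,0,-0.08],1],[[11,6,-4],[0,0,-0.08],1],[[15,8,-4],[0,0,-0.08],1],[[19,10,-4],[0,0,-0.08],1],[[23,12,-4],[0,0,-0.08],1],[[27,14,-4],[0,0,-0.08],1],[[31,16,-4],[0,0,-0.08],1],[[33.5,17.8,-4],[0,0,-0.08],1],[[33.5,17.8,-4],[0,0,-0.08],1],[[33.5,17.8,-4],[0,0,-0.08],1]]' 
python3 - <<'E'
from h import *
from rig import bot,grab_frame
s=bot.read_state();print(np.round(s['tcp_pos'],3),np.round(s['eef_rot'],3),s['clock'],s['gripper_width'])
T=[]
for n in('scene','side','wrist'):
    im=grab_frame(n);np.savez(n,im=im);T.append(cv2.resize(im,(400,300)) if n!='scene' else cv2.resize(im[110:260,100:300],(400,300)))
cv2.imwrite('pics/two.png',np.vstack([np.hstack(T[:2]),np.hstack([T[2],T[2]*0])])[:,:,::-1])
E
```

```text
clock: 1.2
tcp_pos: [0.4963, -0.3356, 0.2662]
eef_rot: [2.306, -2.133, -0.001]
force: [0.3, 0.2, 0.2]
gripper_width: 0.058
grasp_force: 0.0
[ 0.496 -0.336  0.266] [ 2.306e+00 -2.133e+00 -1.000e-03] 1.2 0.05788710041905921
```

View pics/two.png

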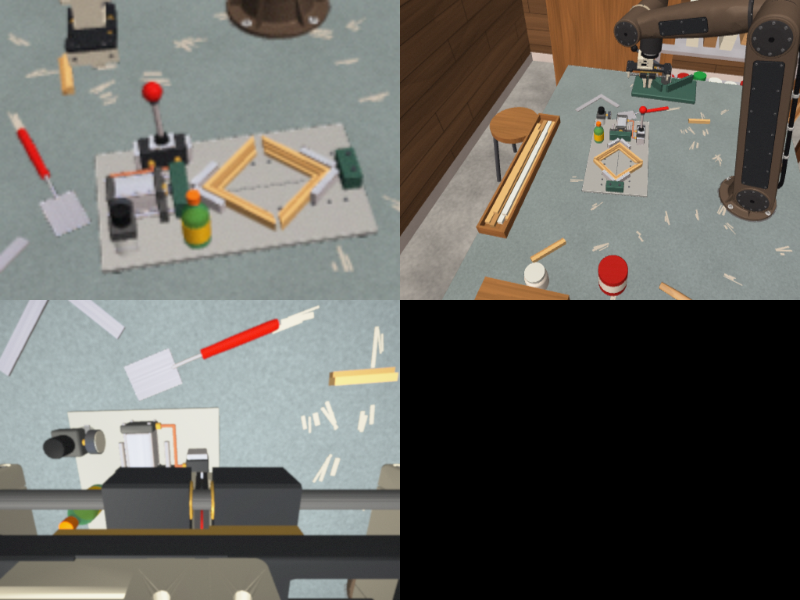

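The wrist view shows the lever rod exactly in line with the finger gap (column 202), and the bed edges parallel to the tool. I go down and move towards contact.

```bash
python3 -m crank '[[[0,0,4],[0,0,0],1],[[0,0,8],[0,0,0],1],[[0,0,9],[0,0,0],1],[[-2,0,9],[0,0,0],1],[[-4,0,9],[0,0,0],1],[[-5,0,9],[0,0,0],1],[[-6,0,9],[0,0,0],1],[[-7,0,9],[0,0,0],1],[[-7,0,9],[0,0,0],1]]' 
```

```text
clock: 2.25
tcp_pos: [0.492, -0.2649, 0.1776]
eef_rot: [-2.309, 2.129, -0.003]
force: [1.7, -3.9, 1.4]
gripper_width: 0.007
grasp_force: 1.4
```

```bash
python3 -m crank '[[[-1,0,0],[0,0,0],1],[[-2,0,0.3],[0,0,0],1],[[-2.6,0,0.5],[0,0,0],1],[[-2.6,0,0.5],[0,0,0],1]]' 
python3 - <<'E'
from h import *
from rig import bot,grab_frame
T=[cv2.resize(grab_frame(n)[a:a+120,b:b+160],(400,300),interpolation=2) for n,a,b in(('scene',120,130),('side',90,220))]
cv2.imwrite('pics/push.png',np.hstack(T)[:,:,::-1])
E
```

```text
clock: 2.65
tcp_pos: [0.4897, -0.2395, 0.1719]
eef_rot: [2.309, -2.13, 0.002]
force: [1.2, -6.5, 3.6]
gripper_width: 0.004
grasp_force: 3.3
```

View pics/push.png

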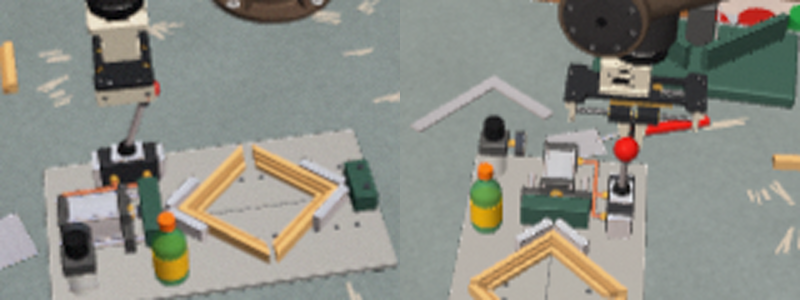

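The lever leans well over and the ball sits centred on the fingers (side view, about (626,150)). I push slightly further and hold.

```bash
python3 -m crank '[[[-0.4,0,0],[0,0,0],1],[[-0.7,0,0.1],[0,0,0],1],[[-0.7,0,0.1],[0,0,0],1],[[-0.7,0,0.1],[0,0,0],1],[[-0.7,0,0.1],[0,0,0],1],[[-0.7,0,0.1],[0,0,0],1],[[-0.7,0,0.1],[0,0,0],1],[[-0.7,0,0.1],[0,0,0],1],[[-0.7,0,0.1],[0,0,0],1],[[-0.7,0,0.1],[0,0,0],1]]'
for i in 1 2; do python3 -m crank '[[[0,0,0],[0,0,0],1],[[0,0,0],[0,0,0],1],[[0,0,0],[0,0,0],1],[[0,0,0],[0,0,0],1],[[0,0,0],[0,0,0],1],[[0,0,0],[0,0,0],1],[[0,0,0],[0,0,0],1],[[0,0,0],[0,0,0],1],[[0,0,0],[0,0,0],1],[[0,0,0],[0,0,0],1],[[0,0,0],[0,0,0],1],[[0,0,0],[0,0,0],1]]'; done
python3 - <<'E'
from h import *
from rig import bot,grab_frame
T=[cv2.resize(grab_frame(n)[a:a+120,b:b+160],(400,300),interpolation=2) for n,a,b in(('scene',140,130),('side',130,200))]
cv2.imwrite('pics/push2.png',np.hstack(T)[:,:,::-1])
E
```

```text
clock: 3.75
tcp_pos: [0.489, -0.2332, 0.1707]
eef_rot: [2.308, -2.13, 0.001]
force: [0.9, -7.4, 1.8]
gripper_width: 0.004
grasp_force: 3.7
clock: 4.95
tcp_pos: [0.4889, -0.2332, 0.1707]
eef_rot: [2.308, -2.131, 0.001]
force: [0.9, -7.7, 1.6]
gripper_width: 0.002
grasp_force: 3.7
clock: 6.15
tcp_pos: [0.489, -0.2332, 0.1707]
eef_rot: [2.308, -2.131, 0.001]
force: [2.2, -7.6, 2.0]
gripper_width: 0.008
grasp_force: 3.7
```

View pics/push2.png

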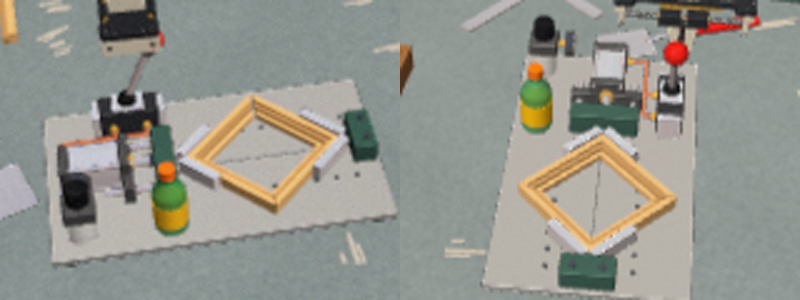

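Both joints look nearly or fully shut (scene crop joints at (253,97) and (277,208)). The force is lower than expected, so I push slightly further to make sure of the angle, then keep holding.

```bash
python3 -m crank '[[[-0.3,0,0.1],[0,0,0],1],[[-0.5,0,0.1],[0,0,0],1],[[-0.5,0,0.1],[0,0,0],1],[[-0.5,0,0.1],[0,0,0],1],[[-0.5,0,0.1],[0,0,0],1],[[-0.5,0,0.1],[0,0,0],1],[[-0.5,0,0.1],[0,0,0],1],[[-0.5,0,0.1],[0,0,0],1]]'
python3 - <<'E'
from h import *
from rig import grab_frame
D=grab_frame('side');b=red(D,(311,151),10);p=plane('side',b,.187);print(b,p,plane('side',(310.3,140.),.195))
E
for i in 1 2 3; do python3 -m crank '[[[0,0,0],[0,0,0],1],[[0,0,0],[0,0,0],1],[[0,0,0],[0,0,0],1],[[0,0,0],[0,0,0],1],[[0,0,0],[0,0,0],1],[[0,0,0],[0,0,0],1],[[0,0,0],[0,0,0],1],[[0,0,0],[0,0,0],1],[[0,0,0],[0,0,0],1],[[0,0,0],[0,0,0],1],[[0,0,0],[0,0,0],1],[[0,0,0],[0,0,0],1]]'; done
python3 - <<'E'
from h import *
from rig import bot,grab_frame
T=[cv2.resize(grab_frame(n)[a:a+60,b:b+80],(400,300),interpolation=2) for n,a,b in(('scene',170,190),('side',175,235))]
cv2.imwrite('pics/push3.png',np.hstack(T)[:,:,::-1])
E
```

```text
clock: 7.05
tcp_pos: [0.4884, -0.2284, 0.1695]
eef_rot: [2.307, -2.13, 0.001]
force: [1.8, -8.2, 0.1]
gripper_width: 0.005
grasp_force: 4.5
[ 5  7  9 10 69]
(np.float64(310.0), np.float64(152.5)) [ 0.49033427 -0.19901233  0.187     ] [ 0.49809699 -0.25833027  0.195     ]
clock: 8.3
tcp_pos: [0.4884, -0.2284, 0.1695]
eef_rot: [2.307, -2.13, 0.001]
force: [0.9, -9.2, -0.0]
gripper_width: 0.006
grasp_force: 4.5
clock: 9.5
tcp_pos: [0.4884, -0.2285, 0.1695]
eef_rot: [2.307, -2.13, 0.001]
force: [1.5, -8.5, 0.2]
gripper_width: 0.004
grasp_force: 4.5
clock: 10.7
tcp_pos: [0.4883, -0.2284, 0.1695]
eef_rot: [2.307, -2.131, 0.001]
force: [1.6, -8.7, 0.9]
gripper_width: 0.008
grasp_force: 4.5
```

View pics/push3.png

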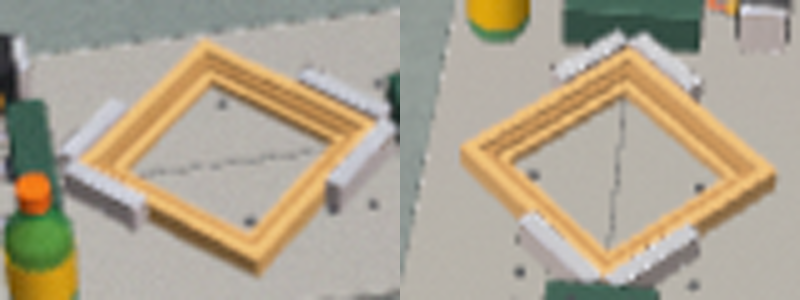

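The ball has moved about 55 mm, so the lever is near its stop. The frame is shut and snug in both Vs. I hold a little longer, then ease back slowly and withdraw.

```bash
for i in 1 2; do python3 -m crank '[[[0,0,0],[0,0,0],1],[[0,0,0],[0,0,0],1],[[0,0,0],[0,0,0],1],[[0,0,0],[0,0,0],1],[[0,0,0],[0,0,0],1],[[0,0,0],[0,0,0],1],[[0,0,0],[0,0,0],1],[[0,0,0],[0,0,0],1],[[0,0,0],[0,0,0],1],[[0,0,0],[0,0,0],1],[[0,0,0],[0,0,0],1],[[0,0,0],[0,0,0],1]]'; done
python3 -m crank '[[[1,0,0],[0,0,0],1],[[2,0,-0.3],[0,0,0],1],[[3,0,-0.6],[0,0,0],1],[[4,0,-0.8],[0,0,0],1],[[5,0,-0.8],[0,0,0],1],[[6,0,-0.8],[0,0,0],1],[[8,0,-0.8],[0,0,0],1],[[10,0,-0.8],[0,0,0],1],[[11,0,-3],[0,0,0],1],[[11,0,-7],[0,0,0],1],[[11,0,-7],[0,0,0],1],[[11,0,-7],[0,0,0],1]]'
python3 -m crank '[[[0,0,0],[0,0,0],1],[[0,0,0],[0,0,0],1],[[0,0,0],[0,0,0],1],[[0,0,0],[0,0,0],1],[[0,0,0],[0,0,0],1],[[0,0,0],[0,0,0],1]]'
python3 - <<'E'
from h import *
from rig import bot,grab_frame
S=grab_frame('scene');D=grab_frame('side');a=red(S,(177,156));b=red(D,(310,142),9);print(a,b,plane('scene',a,.195))
T=[cv2.resize(i[a:a+105,b:b+140],(400,300),interpolation=2) for i,a,b in((S,135,150),(D,130,220))]
cv2.imwrite('pics/end.png',np.hstack(T)[:,:,::-1])
E
```

```text
clock: 12.0
tcp_pos: [0.4884, -0.2284, 0.1695]
eef_rot: [2.307, -2.13, 0.001]
force: [1.4, -8.6, -1.1]
gripper_width: 0.004
grasp_force: 4.5
clock: 13.2
tcp_pos: [0.4884, -0.2284, 0.1695]
eef_rot: [2.307, -2.13, 0.001]
force: [1.8, -9.3, -0.3]
gripper_width: 0.003
grasp_force: 4.5
clock: 14.4
tcp_pos: [0.4975, -0.3374, 0.2404]
eef_rot: [-2.307, 2.13, -0.002]
force: [0.2, 0.5, -0.6]
gripper_width: 0.005
grasp_force: 0.0
clock: 15.0
tcp_pos: [0.4971, -0.337, 0.2395]
eef_rot: [2.309, -2.131, -0.0]
force: [-0.2, -0.2, -0.7]
gripper_width: 0.005
grasp_force: 0.0
[12  9  9  9 69]
[ 5  5 13  9 82]
(np.float64(179.0), np.float64(155.0)) (np.float64(312.0), np.float64(142.0)) [ 0.49682562 -0.24090124  0.195     ]
```

View pics/end.png

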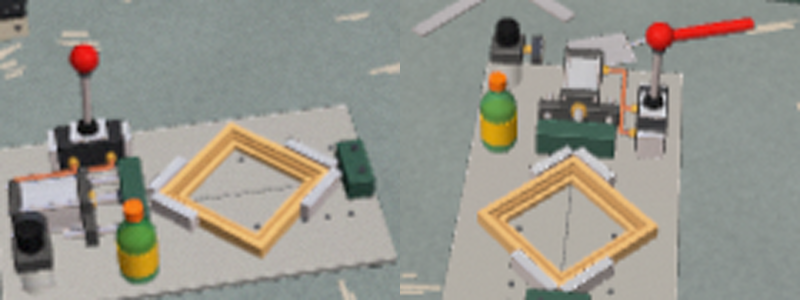

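The frame is shut in both Vs, and the lever has moved 12 mm from its start, which puts it at the +0.05 centre expected with the frame shut. The arm is clear.

```bash
python3 -c "
from rig import bot; print(bot.hand_in())"
```

```text
the job is handed in; nothing more can be done
None
```

The job is handed in. In the last pictures both mitre joints are shut, the frame sits clamped against the fixed jaw and the lever is back at its centre. The arm is clear, but the hand-in returned no verdict.

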